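# Set up a drip coffee filter on its cup

### The arm

A 6-joint arm with a two-finger parallel gripper is mounted at the origin on the work surface; the furniture and walls round the work are solid. World frame = base frame: x ahead of the robot, y to its left, z up, the work surface at z = 0. Lengths are in m, angles in rad, forces in N, time in s.
With the tool pointing down it reaches from about 0.275 to 0.725 m from the base axis. Payload 15.9 kg.
Tool frame: the origin (TCP) lies on the centre line of the jaws, within the pads' length; the fingertips stand ahead of it and the grasp point (between the pads) lies 6 mm ahead of it (manip.tip_reach is the z of the fingertips in the tool frame, in m); z points along the fingers, y is the line along which they close (so a half turn about z gives the same grasp; the last joint's range is limited). The gripper opens to 85 mm and grips with 20 to 120 N. Pads are 22 mm wide; open, the fingers measure 114 mm over their backs; the gripper's body (76 mm by 85 mm) begins 54 mm behind the grasp point. The pads swing forward as they close: fully open they stand 13 mm farther back than shut.
Start: joints at [-1.152, 0.213, -0.034, 1.323, 0, 1.571], TCP at [0.203, -0.457, 0.256] pointing down, gripper open.
Joint ranges: [-2.98, 2.98], [-0.74, 1.72], [-1.14, 1.35], [-2.1, 2.04], [-1.57, 1.44], [-3.14, 3.14]. Speed limits (rad/s): [1.89, 1.89, 2.39, 2.57, 3.14, 3.14].

### API

Orientations are given as a 3x3 rotation matrix whose columns are the frame's x, y, z axes.
In Python, from workcell import manip, optics, ticket, models gives the robot as it stands.
- The arm moves only by the tool carry_out, never from a script. Its argument "increments" is a list of rows, each a list of 3 entries, a list of its own where there are three numbers: the opening, from 0 (shut) to 1 (fully open), then the shift along the tool's x, y, z in mm, then the turn about the tool's z in rad. In form: [[claw, [x, y, z], turn], ...]. A call has 1 to 10 rows; each row shifts and turns the commanded pose from where the row before left it, along the tool's axes as they then stand; what a row does not reach is not made up. A row lasts 1/10 s, in which the tool goes at most 50 mm and 8.59 degrees, less where a joint would pass 70% of its speed; a pose out of reach is approached as far as the arm can. A call is refused whole if a number of a shift passes 50 or a number of a turn 0.15, either way. A call with a gripper value outside its range is refused whole. The fingers move at their own pace and stop on an object; "grip_force" is the grip in N (left out, the last holds). Time passes only in rows, so rows that do not move let the fingers close. It gives the time, the measured TCP pose, the force, the opening and the grip force at its end, in the units of the state.
- manip.get_state(): the state, without advancing time (a new reading comes with each control period).
- optics.read_camera(name): name is "scene" or "top"; returns (picture, depth): 420x560x3 uint8, blue, green, red; 420x560 float32, m along the optical axis (not along the pixel's ray), 0 where there is no reading.
- optics.calibration(name): a dict with "mtx" (3x3 intrinsics, pixels), "rvec" (rotation vector, rad) and "tvec" (3), from world to camera coordinates, as OpenCV has them. Camera axes: x right, y down, z forward; pixel columns grow to the right and rows downward; lengths in m; the calibration is good to about 2 mm. A picture is of the moment at which its call begins. calibration takes no time and is no camera call.
- ticket.sign_off(): hands the job in; it is judged then, once.
Trained networks look in the newest picture that a camera, given by its name, has taken for a name from the list of things; names that differ only in an ending like _2 or _b are one class to them, and where a whole thing is asked for, a point or a joint stands for the part that bears it (a point fixed in the world has none). Each returns a list of dicts, best first, with "score" (0 to 1); they miss things now and then, are a little off and sometimes report something else, mostly with a low value. They report only what shows in the picture. A call takes as long as a camera call. They do not tell look-alikes from the thing itself.
- models.regions_of(camera, label): "pixels" (420x560 bool, what is visible of it) and "bbox" ([left, top, right, bottom] in pixels, round what is visible of it).
The state is a dict: "clock": time; "q": joint angles; "qd": joint speeds; "effort": joint torques, N m; "tcp_pos": TCP position; "orientation": TCP orientation; "wrist_force": force on the tool from outside, world axes, zero at the start; "wrist_torque": the same for the moment, N m; "width": finger opening in m; "grip_force": force on a finger pad.
Only numpy, scipy, OpenCV 4.12 (cv2) and the standard library are available. Lean on these libraries where they do the work, as an engineer would, in place of code of your own. Each camera call takes 0.05 s, during which the arm holds its last target. There are 200 camera calls.

### The job

Set up the steel drip filter for a coffee, from the bottom up: stand the white cup in the well of its saucer, stand the filter chamber on the cup, drop the press into the chamber, and last put the cap on the chamber. Release each part, sitting level and fully home, before you fetch the next, and do not disturb the mug, the jars, the salt shaker or the teaspoon standing about.

Things in the scene. Friction and masses are not known exactly. Their poses are not given: they have to be found in the camera images.
- saucer: Round white ceramic saucer, loose, 116 mm across, rim 12 mm high; in the middle a flat round well 75 mm across whose floor is 4 mm above the saucer's underside. Origin: centre of the underside; z up. Lies on the worktop.
- cup: Small straight-sided white cup, open, upright: 66 mm across outside, 58 mm inside, 50 mm high, foot 58 mm across, about 0.17 kg. Loop handle on its +y side, out to 54 mm from the axis, 10 to 45 mm high: grip the cup from above across its body along its x axis, near the rim. Origin: centre of the underside, z up. In the saucer's well its origin is 4 mm above the saucer's.
- chamber: Steel filter chamber: open pot 62 mm across outside, about 55 inside, 44 mm high, inner floor at 9 mm; a flat flange 93 mm across at 6 to 9 mm and a foot 44 mm across below it. Grip across the pot above the flange. On the cup the foot is in its mouth, the flange on its rim: origin 44 mm above the cup's. Origin: centre of the underside, z up. About 0.11 kg.
- press: Steel press: a perforated disc 47 mm across, 5 mm thick, bevelled below, with a thin upright stem and on it a round grip 13 mm across, 34 to 51 mm above the underside. Stands on its disc. In the chamber it lies on the inner floor, origin 9 mm above the chamber's, the grip above the chamber's rim. Origin: centre of the underside, z up. About 0.06 kg.
- cap: Steel cap, mouth down: skirt 79 mm across outside, about 73 inside, shoulder 13 mm high, domed crown 47 mm across up to 32 mm, black round knob 16 mm across from 36 to 50 mm. On the chamber the skirt surrounds its rim, the shoulder rests on the rim: origin 34 mm above the chamber's. Origin: centre of the lower edge, z up. About 0.07 kg.
- mug: Bystander: cream barrel-shaped mug with a yellow band, 83 mm across (115 mm with the handle), 86 mm high. Leave alone. Origin: centre of the underside.
- jam_jar: Bystander: jam jar with a yellow lid, 71 mm across, 110 mm high. Leave alone. Origin: centre of the underside.
- salt_shaker: Bystander: glass salt shaker with a grey top, 44 mm across, 90 mm high. Leave alone. Origin: centre of the underside.
- spice_jar: Bystander: spice jar with a black lid, 41 mm across, 105 mm high. Leave alone. Origin: centre of the underside.
- teaspoon: Bystander: steel teaspoon lying flat, 130 mm long, 26 mm wide, 11 mm high. Leave alone. Origin: centre of the underside.
There are look-alikes about, which are no part of the job. Leave any red look-alike of the chamber alone.

How it is judged:
On the way, in this order (a step that is already met when the one before it is completed fails the run):
1. the cup stands in the saucer's well, released (horizontal distance between cup and saucer below 0.01 m and z of cup in the frame of saucer between 0.001 and 0.007 m and angle between cup's own z axis and vertical below 0.07 rad and contact force between the fingers and cup below 0.3 N and linear speed of cup below 0.02 m/s), for 0.2 s.
2. then the chamber sits on the cup, released (horizontal distance between cup and saucer below 0.01 m and z of cup in the frame of saucer between 0.001 and 0.007 m and angle between each of cup, chamber's own z axis and vertical below 0.07 rad and horizontal distance between chamber and cup below 0.01 m and z of chamber in the frame of cup between 0.041 and 0.047 m and contact force between the fingers and chamber below 0.3 N and linear speed of chamber below 0.02 m/s), for 0.2 s.
3. then the press lies in the chamber, released (horizontal distance between cup and saucer below 0.01 m and z of cup in the frame of saucer between 0.001 and 0.007 m and angle between each of cup, chamber, press's own z axis and vertical below 0.07 rad and horizontal distance between chamber and cup below 0.01 m and z of chamber in the frame of cup between 0.041 and 0.047 m and horizontal distance between press and chamber below 0.009 m and z of press in the frame of chamber between 0.006 and 0.012 m and contact force between the fingers and press below 0.3 N and linear speed of press below 0.02 m/s), for 0.2 s.
4. last the cap sits on the chamber, released (horizontal distance between cup and saucer below 0.01 m and z of cup in the frame of saucer between 0.001 and 0.007 m and angle between each of cup, chamber, press, cap's own z axis and vertical below 0.07 rad and horizontal distance between chamber and cup below 0.01 m and z of chamber in the frame of cup between 0.041 and 0.047 m and horizontal distance between press and chamber below 0.009 m and z of press in the frame of chamber between 0.006 and 0.012 m and horizontal distance between cap and chamber below 0.01 m and z of cap in the frame of chamber between 0.031 and 0.037 m and contact force between the fingers and cap below 0.3 N and linear speed of cap below 0.02 m/s), for 0.2 s.
At the end, for the whole second after the job is handed in: Cup in the saucer's well, chamber on the cup, cap on the chamber (centres within 10 mm), press on the chamber's inner floor (9 mm); each within 3 mm of its seated height and level within 4 degrees, the saucer level too, all released and at rest (horizontal distance between cup and saucer below 0.01 m and z of cup in the frame of saucer between 0.001 and 0.007 m and angle between each of cup, chamber, press, cap, saucer's own z axis and vertical below 0.07 rad and horizontal distance between chamber and cup below 0.01 m and z of chamber in the frame of cup between 0.041 and 0.047 m and horizontal distance between press and chamber below 0.009 m and z of press in the frame of chamber between 0.006 and 0.012 m and horizontal distance between cap and chamber below 0.01 m and z of cap in the frame of chamber between 0.031 and 0.037 m and linear speed of each of saucer, cup, chamber, press, cap below 0.02 m/s); the robot touches nothing.
It fails at once if the mug is moved by more than 30 mm or knocked over (distance of mug from where it was at the start of the episode above 0.03 m or angle between mug's own z axis and vertical above 0.5 rad).
It fails at once if the jam jar is moved by more than 30 mm or knocked over (distance of jam_jar from where it was at the start of the episode above 0.03 m or angle between jam_jar's own z axis and vertical above 0.5 rad).
It fails at once if the salt shaker is moved by more than 30 mm or knocked over (distance of salt_shaker from where it was at the start of the episode above 0.03 m or angle between salt_shaker's own z axis and vertical above 0.5 rad).
It fails at once if the spice jar is moved by more than 30 mm or knocked over (distance of spice_jar from where it was at the start of the episode above 0.03 m or angle between spice_jar's own z axis and vertical above 0.5 rad).
It fails at once if the teaspoon is moved by more than 30 mm or knocked over (distance of teaspoon from where it was at the start of the episode above 0.03 m or angle between teaspoon's own z axis and vertical above 0.5 rad).
It also fails if it takes over 120 s, if anything falls off the work surface, if the arm or the gripper's body presses on something with over 40 N, if the wrist force passes 120 N, or if a joint passes its speed limit or range.

## Working session

There is one attempt and no reset: what is moved stays moved. The work goes in short steps, Python scripts to look and compute and a tool call to move; the robot and the scene stay as the last step left them, time stands still between calls to the robot, and variables do not carry over. Pictures are saved under pics/ and viewed, at most 14 in all, crops included, and the job is handed in when it is done.

Besides the shell and the picture viewer there is one more tool, called after "Call:" in YAML: its name, and indented under it one key for each argument. carry_out: Moves the arm, as the interface text tells. Its arguments: {"type":"object","properties":{"increments":{"type":"array","items":{"type":"array"}},"grip_force":{"type":"number"}},"required":["increments"]}

```bash
mkdir -p pics; ls
cat > h.py <<'E'
import numpy as np, cv2
from workcell import manip, optics, ticket, models
def cam(name):
    c=optics.calibration(name); return np.array(c["mtx"]),cv2.Rodrigues(np.array(c["rvec"]))[0],np.array(c["tvec"]).reshape(3)
def world(name,depth):
    K,R,t=cam(name); v,u=np.mgrid[:depth.shape[0],:depth.shape[1]]
    p=np.stack([(u-K[0,2])/K[0,0]*depth,(v-K[1,2])/K[1,1]*depth,depth],-1)
    return (p-t)@R
E
python3 - <<'E'
from h import *
s=manip.get_state(); print(s, manip.tip_reach)
for n in("scene","top"):
    p,d=optics.read_camera(n); cv2.imwrite(f"pics/{n}0.png",p); np.save(f"{n}0.npy",d)
    W=world(n,d); K,R,t=cam(n); print(n,"cam at",-R.T@t)
    for l in("saucer","cup","chamber","press","cap","mug","jam_jar","salt_shaker","spice_jar","teaspoon"):
        for r in models.regions_of(n,l)[:3]:
            m=r["pixels"]&(d>0)
            if m.sum()<5: continue
            w=W[m]; zt=np.percentile(w[:,2],97); tp=w[w[:,2]>zt-.006]
            print(l,round(r["score"],2),np.round(r["bbox"]),"lo",w.min(0).round(3),"hi",w.max(0).round(3),"top mid",((np.percentile(tp,2,axis=0)+np.percentile(tp,98,axis=0))/2).round(4))
E
```

```text
pics
{'clock': 0.0, 'q': array([-1.15200251e+00,  2.13374791e-01, -3.50863581e-02,  1.32351723e+00,
       -1.58295568e-05,  1.57079569e+00]), 'qd': array([ 0.00052438, -0.00085938,  0.00025835, -0.00080737,  0.00014395,
        0.00043632]), 'effort': array([-1.50640167e-04, -6.86164212e+01,  4.87117875e+01,  1.74894556e-02,
       -3.26769907e-05, -1.58944721e-05]), 'tcp_pos': array([ 0.20318964, -0.45648738,  0.25579603]), 'orientation': array([[ 9.13579842e-01,  4.06659105e-01, -4.95152797e-04],
       [ 4.06659406e-01, -9.13579211e-01,  1.07346056e-03],
       [-1.58287911e-05, -1.18205047e-03, -9.99999301e-01]]), 'wrist_force': array([-0.2970251 ,  0.07263   , -0.45919322]), 'wrist_torque': array([-0.02862459, -0.03794444, -0.0265921 ]), 'grip_force': 0.0, 'width': 0.08538839466639471} 0.025
scene cam at [-0.1730743  -0.75045852  0.74485231]
saucer 0.96 [267. 219. 315. 251.] lo [ 0.164 -0.4   -0.004] hi [ 0.523 -0.017  0.35 ] top mid [ 0.3431 -0.2154  0.1744]
cup 0.67 [312. 270. 330. 293.] lo [ 0.194 -0.414 -0.001] hi [ 0.42  -0.227  0.25 ] top mid [ 0.2941 -0.3373  0.1459]
cha
[... 2145 characters left out ...]
  ]
mug 0.66 [340. 149. 374. 186.] lo [ 0.51  -0.312 -0.006] hi [ 0.614 -0.207  0.092] top mid [ 0.5509 -0.2622  0.0866]
jam_jar 0.62 [198. 130. 231. 164.] lo [0.57  0.081 0.003] hi [0.649 0.156 0.119] top mid [0.6083 0.1196 0.1122]
jam_jar 0.3 [217. 185. 254. 222.] lo [0.422 0.015 0.   ] hi [0.511 0.108 0.053] top mid [0.4655 0.0626 0.0455]
salt_shaker 0.6 [309. 248. 324. 261.] lo [ 0.315 -0.166 -0.004] hi [ 0.356 -0.122  0.096] top mid [ 0.3369 -0.1425  0.0898]
spice_jar 0.91 [139. 148. 164. 174.] lo [ 0.56   0.255 -0.003] hi [0.602 0.296 0.112] top mid [0.5808 0.2752 0.1077]
teaspoon 0.65 [248. 219. 259. 267.] lo [ 0.303  0.009 -0.006] hi [0.426 0.03  0.014] top mid [0.3613 0.0194 0.0097]
```

View pictures.

```bash
python3 -c "
import cv2
for n,(a,b,c,d) in {'top':(110,320,120,440),'scene':(120,360,180,440)}.items():
    p=cv2.imread(f'pics/{n}0.png')[a:b,c:d]; cv2.imwrite(f'pics/{n}0c.png',cv2.resize(p,None,fx=2.5 if n=='top' else 2.5,fy=2.5,interpolation=3))
"
```

```text
(no output)
```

View pics/top0c.png

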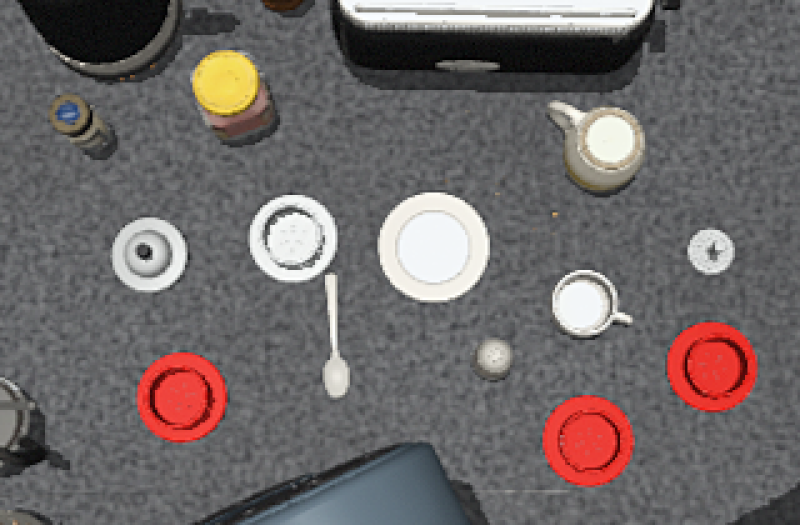

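View pics/scene0c.png

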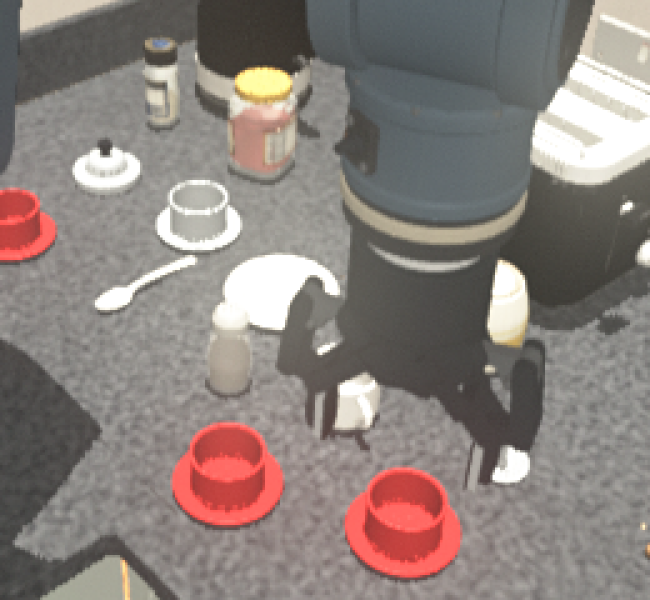

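The top crop shows the white cup at about (585,303) with its handle to lower right. The saucer is at (433,247), the steel chamber at (293,238), the cap at (150,254) and the press at (711,250). The three red pots are decoys. In the scene view the arm hides the cup and press, so I'll move it aside, then measure those two from both views.

Call:
carry_out:
  increments:
    - [1, [29, -35, 0], 0]
    - [1, [29, -35, 0], 0]
    - [1, [29, -35, 0], 0]
    - [1, [29, -35, 0], 0]
    - [1, [29, -35, 0], 0]
    - [1, [29, -35, 0], 0]
    - [1, [29, -35, 0], 0]
    - [1, [29, -35, 0], 0]
    - [1, [29, -35, 0], 0]
    - [1, [29, -35, 0], 0]

```text
clock: 2.1
tcp_pos: [0.3244, -0.0252, 0.2566]
orientation: [[0.914, 0.407, 0.001], [0.407, -0.914, -0.0], [0.001, 0.001, -1.0]]
wrist_force: [1.2, -1.0, -0.6]
width: 0.0854
grip_force: 0.0
```

```bash
cat >> h.py <<'E'
def fit(W,xy,zlo,zhi,r,rad):
    """centre of a ring of known radius from points near xy in a height band"""
    from scipy.optimize import least_squares
    m=(np.hypot(W[...,0]-xy[0],W[...,1]-xy[1])<r)&(W[...,2]>zlo)&(W[...,2]<zhi)
    w=W[m]
    f=least_squares(lambda c:np.clip(np.hypot(w[:,0]-c[0],w[:,1]-c[1])-rad,-.02,.02),xy,loss="soft_l1",f_scale=.002)
    return f.x.round(4),w[:,2].mean().round(4),len(w),np.sqrt(2*f.cost/len(w)).round(4)
def plan(xyz,yaw,n,claw):
    """rows from the present pose to xyz with tool y at angle yaw (half turn free)"""
    s=manip.get_state(); R=s["orientation"]; a=np.arctan2(R[1,1],R[0,1])
    t=-((yaw-a+np.pi/2)%np.pi-np.pi/2)
    d=np.array(xyz)-s["tcp_pos"]; rows=[];
    for i in range(n):
        b=a-t*i/n; y=np.array([np.cos(b),np.sin(b),0]); z=np.array([0,0,-1.]); x=np.cross(y,z)
        rows.append([claw,[int(round(float(d@v)*1000/n*2))/2 for v in (x,y,z)],round(t/n,3)])
    print("pos",s["tcp_pos"].round(4),"yaw",a.round(3),"f",s["wrist_force"].round(1),"w",round(s["width"],4),"t",round(s["clock"],2)); 
    import json; print(json.dumps(rows,separators=(",",":")))
E
python3 - <<'E'
from h import *
print(manip.get_state()["tcp_pos"])
for n in("scene","top"):
    p,d=optics.read_camera(n); W=world(n,d); cv2.imwrite(f"pics/{n}1.png",p)
    for l in ("cup","press","saucer"):
        for r in models.regions_of(n,l)[:2]:
            w=W[r["pixels"]&(d>0)]; zt=np.percentile(w[:,2],97); tp=w[w[:,2]>zt-.006]
            print(n,l,round(r["score"],2),"zt",zt.round(4),((np.percentile(tp,2,axis=0)+np.percentile(tp,98,axis=0))/2).round(4))
    print("cup",fit(W,(.387,-.246),.038,.058,.045,.031))
    m=(np.hypot(W[...,0]-.387,W[...,1]+.246)>.04)&(np.hypot(W[...,0]-.387,W[...,1]+.246)<.062)&(W[...,2]>.02)&(W[...,2]<.06)
    print("handle",W[m].mean(0).round(4),m.sum())
    print("saucer",fit(W,(.4543,-.0855),.009,.02,.07,.057))
    print("chamber",fit(W,(.4643,.0600),.035,.06,.045,.029))
    print("cap",fit(W,(.448,.209),.009,.02,.05,.038)); 
    for c in ((.4465,-.376),(.448,.209)):
        m=(np.hypot(W[...,0]-c[0],W[...,1]-c[1])<.02)&(W[...,2]>.04); print("knob",W[m].mean(0).round(4),m.sum())
E
```

```text
[ 0.32437003 -0.02515509  0.25660597]
scene cup 0.56 zt 0.05 [ 0.3888 -0.2435  0.0479]
scene cup 0.49 zt 0.1047 [0.4603 0.1161 0.2093]
scene press 0.8 zt 0.0516 [ 0.444  -0.3808  0.051 ]
scene saucer 0.66 zt 0.0127 [ 0.4548 -0.0903  0.0103]
cup (array([ 0.3887, -0.2422]), np.float64(0.0454), 313, np.float64(0.0018))
handle [ 0.3713 -0.2876  0.0349] 28
saucer (array([ 0.451 , -0.0904]), np.float64(0.011), 325, np.float64(0.004))
chamber (array([0.4634, 0.0573]), np.float64(0.0406), 155, np.float64(0.0017))
cap (array([0.4525, 0.2154]), np.float64(0.0134), 209, np.float64(0.0041))
knob [ 0.4429 -0.3811  0.0482] 42
knob [0.4464 0.2064 0.0466] 27
top cup 0.88 zt 0.0526 [ 0.3911 -0.2379  0.0512]
top cup 0.53 zt 0.1104 [0.581  0.2755 0.1085]
top press 0.74 zt 0.047 [0.4868 0.0573 0.0455]
top press 0.69 zt 0.0919 [ 0.3368 -0.1419  0.0893]
top saucer 0.77 zt 0.018 [ 0.4318 -0.0891  0.3681]
top saucer 0.31 zt 0.0918 [ 0.3368 -0.1419  0.0893]
cup (array([ 0.391 , -0.2369]), np.float64(0.0479), 168, np.float64(0.0024))
handle [ 0.399  -0.2131  0.0426] 37
saucer (array([ 0.4469, -0.0822]), np.float64(0.012), 296, np.float64(0.0038))
chamber (array([0.4668, 0.0613]), np.float64(0.0436), 41, np.float64(0.0012))
cap (array([0.4505, 0.2131]), np.float64(0.014), 414, np.float64(0.0043))
knob [ 0.4465 -0.3746  0.0514] 21
knob [0.4493 0.212  0.0491] 33
```

```bash
python3 -c "
from h import *
plan((.390,-.2405,.13),-.374,10,1)"
```

```text
pos [ 0.3241 -0.0279  0.2563] yaw -1.154 f [ 0.3 -0.1  0.5] w 0.0851 t 2.5
[[1,[-2.5,22.0,12.5],-0.078],[1,[-4.5,22.0,12.5],-0.078],[1,[-6.0,21.5,12.5],-0.078],[1,[-7.5,21.0,12.5],-0.078],[1,[-9.0,20.0,12.5],-0.078],[1,[-11.0,19.5,12.5],-0.078],[1,[-12.5,18.5,12.5],-0.078],[1,[-13.5,17.5,12.5],-0.078],[1,[-15.0,16.5,12.5],-0.078],[1,[-16.0,15.0,12.5],-0.078]]
```

Call:
carry_out:
  increments:
    - [1, [-2.5, 22.0, 12.5], -0.078]
    - [1, [-4.5, 22.0, 12.5], -0.078]
    - [1, [-6.0, 21.5, 12.5], -0.078]
    - [1, [-7.5, 21.0, 12.5], -0.078]
    - [1, [-9.0, 20.0, 12.5], -0.078]
    - [1, [-11.0, 19.5, 12.5], -0.078]
    - [1, [-12.5, 18.5, 12.5], -0.078]
    - [1, [-13.5, 17.5, 12.5], -0.078]
    - [1, [-15.0, 16.5, 12.5], -0.078]
    - [1, [-16.0, 15.0, 12.5], -0.078]

```text
clock: 3.5
tcp_pos: [0.3898, -0.2413, 0.1307]
orientation: [[0.363, 0.932, -0.0], [0.932, -0.363, -0.0], [-0.0, 0.0, -1.0]]
wrist_force: [0.6, -0.3, 0.6]
width: 0.0855
grip_force: 0.0
```

Call:
carry_out:
  increments:
    - [1, [0, 0, 0], 0]
    - [1, [0, 0, 0], 0]

```text
clock: 3.7
tcp_pos: [0.3895, -0.2398, 0.1311]
orientation: [[0.367, 0.93, -0.001], [0.93, -0.367, 0.001], [0.0, -0.001, -1.0]]
wrist_force: [-0.3, 0.3, 0.1]
width: 0.0858
grip_force: 0.0
```

```bash
python3 -c "
from h import *
plan((.390,-.2405,.041),-.374,6,1)"
```

```text
pos [ 0.3895 -0.2398  0.1311] yaw -0.376 f [-0.3  0.3  0.1] w 0.0858 t 3.7
[[1,[0.0,0.0,15.0],-0.0],[1,[0.0,0.0,15.0],-0.0],[1,[0.0,0.0,15.0],-0.0],[1,[0.0,0.0,15.0],-0.0],[1,[0.0,0.0,15.0],-0.0],[1,[0.0,0.0,15.0],-0.0]]
```

Call:
carry_out:
  increments:
    - [1, [0, 0, 15], 0]
    - [1, [0, 0, 15], 0]
    - [1, [0, 0, 15], 0]
    - [1, [0, 0, 15], 0]
    - [1, [0, 0, 15], 0]
    - [1, [0, 0, 15], 0]
    - [1, [0, 0, 0], 0]

```text
clock: 4.4
tcp_pos: [0.3893, -0.2383, 0.0406]
orientation: [[0.365, 0.931, -0.002], [0.931, -0.365, 0.001], [0.0, -0.002, -1.0]]
wrist_force: [-0.1, 0.4, -0.3]
width: 0.0851
grip_force: 0.0
```

Call:
carry_out:
  increments:
    - [0.7, [0, 0, 0], 0]
    - [0.6, [0, 0, 0], 0]
    - [0.5, [0, 0, 0], 0]
    - [0.5, [0, 0, 0], 0]
    - [0.5, [0, 0, 0], 0]
    - [0.5, [0, 0, 0], 0]
  grip_force: 30

```text
clock: 5.0
tcp_pos: [0.3908, -0.2392, 0.0425]
orientation: [[0.364, 0.931, 0.001], [0.931, -0.364, -0.001], [-0.0, 0.001, -1.0]]
wrist_force: [-2.0, 1.9, 6.9]
width: 0.0635
grip_force: 32.2
```

Run:
```python
from h import *
print(manip.get_state()["width"],manip.get_state()["wrist_force"].round(1))
for n in("scene","top"):
    p,d=optics.read_camera(n); W=world(n,d); 
    print(n,"cup",fit(W,(.390,-.240),.038,.058,.045,.031))
```

```text
0.0635284201486545 [-2.   1.9  6.9]
scene cup (array([ 0.3884, -0.2423]), np.float64(0.046), 325, np.float64(0.0027))
top cup (array([ 0.39, -0.24]), np.float64(nan), 0, np.float64(nan))h.py:15: RuntimeWarning: Mean of empty slice.
  return f.x.round(4),w[:,2].mean().round(4),len(w),np.sqrt(2*f.cost/len(w)).round(4)
  ret = ret.dtype.type(ret / rcount)
h.py:15: RuntimeWarning: invalid value encountered in scalar divide
  return f.x.round(4),w[:,2].mean().round(4),len(w),np.sqrt(2*f.cost/len(w)).round(4)
```

Call:
carry_out:
  increments:
    - [0.4, [0, 0, -20], 0]
    - [0.4, [0, 0, -30], 0]
    - [0.4, [0, 0, -30], 0]
    - [0.4, [0, 0, -30], 0]
    - [0.4, [0, 0, 0], 0]
  grip_force: 40

```text
clock: 5.6
tcp_pos: [0.3923, -0.2401, 0.1557]
orientation: [[0.364, 0.931, 0.006], [0.931, -0.364, -0.003], [-0.001, 0.007, -1.0]]
wrist_force: [0.5, 0.7, -3.0]
width: 0.0638
grip_force: 48.0
```

Run:
```python
from h import *
d=np.load("top0.npy"); W=world("top",d); p=cv2.imread("pics/top0.png")
g=cv2.cvtColor(p[175:240,263:330],cv2.COLOR_BGR2GRAY); cv2.imwrite("pics/s.png",g)
t,b=cv2.threshold(cv2.resize(g,None,fx=4,fy=4,interpolation=2),110,255,0)
cs=max(cv2.findContours(b,0,2)[0],key=cv2.contourArea); e=cv2.fitEllipse(cs); print(e)
u,v=263+(e[0][0]+.5)/4-.5,175+(e[0][1]+.5)/4-.5
K,R,tt=cam("top"); r=R.T@np.linalg.inv(K)@[u,v,1]; c=-R.T@tt
for z in (.012,.009,.014): print((c+r*(z-c[2])/r[2]).round(4))
plan((.4535,-.088,.155),-.374,8,.4)
```

```text
((121.70189666748047, 135.27110290527344), (178.2661895751953, 180.78512573242188), 91.71844482421875)
[ 0.4539 -0.0865  0.012 ]
[ 0.4542 -0.0866  0.009 ]
[ 0.4536 -0.0865  0.014 ]
pos [ 0.3923 -0.2401  0.1557] yaw -0.372 f [ 0.5  0.7 -3. ] w 0.0638 t 5.6
[[0.4,[20.5,0.0,0.0],0.0],[0.4,[20.5,0.0,0.0],0.0],[0.4,[20.5,0.0,0.0],0.0],[0.4,[20.5,0.0,0.0],0.0],[0.4,[20.5,0.0,0.0],0.0],[0.4,[20.5,0.0,0.0],0.0],[0.4,[20.5,0.0,0.0],0.0],[0.4,[20.5,0.0,0.0],0.0]]
```

Call:
carry_out:
  increments:
    - [0.4, [20.5, 0, 0], 0]
    - [0.4, [20.5, 0, 0], 0]
    - [0.4, [20.5, 0, 0], 0]
    - [0.4, [20.5, 0, 0], 0]
    - [0.4, [20.5, 0, 0], 0]
    - [0.4, [20.5, 0, 0], 0]
    - [0.4, [20.5, 0, 0], 0]
    - [0.4, [20.5, 0, 0], 0]
    - [0.4, [0, 0, 0], 0]
    - [0.4, [0, 0, 0], 0]

```text
clock: 6.6
tcp_pos: [0.4499, -0.086, 0.1513]
orientation: [[0.363, 0.932, -0.0], [0.932, -0.363, -0.0], [-0.0, -0.0, -1.0]]
wrist_force: [-0.4, 0.3, -1.7]
width: 0.0637
grip_force: 47.9
```

Run:
```python
from h import *
p,d=optics.read_camera("scene"); W=world("scene",d); cv2.imwrite("pics/scene2.png",cv2.resize(p[130:300,200:400],None,fx=3,fy=3,interpolation=2))
s=manip.get_state(); x,y,z=s["tcp_pos"]
m=(np.hypot(W[...,0]-x,W[...,1]-y)<.06)&(W[...,2]>.06)&(W[...,2]<.18)
print(np.percentile(W[m],[1,50,99],axis=0).round(3))
print(fit(W,(x-.001,y-.0025),.145,.168,.045,.031))
plan((.4530,-.088,.06),-.374,6,.4)
```

```text
[[ 0.404 -0.136  0.112]
 [ 0.441 -0.095  0.146]
 [ 0.49  -0.057  0.179]]
(array([ 0.4477, -0.0893]), np.float64(0.1539), 386, np.float64(0.0028))
pos [ 0.4498 -0.0864  0.1513] yaw -0.372 f [-1.3 -0.2 -1.7] w 0.0637 t 6.65
[[0.4,[0.0,0.5,15.0],0.0],[0.4,[0.0,0.5,15.0],0.0],[0.4,[0.0,0.5,15.0],0.0],[0.4,[0.0,0.5,15.0],0.0],[0.4,[0.0,0.5,15.0],0.0],[0.4,[0.0,0.5,15.0],0.0]]
```

View pics/scene2.png

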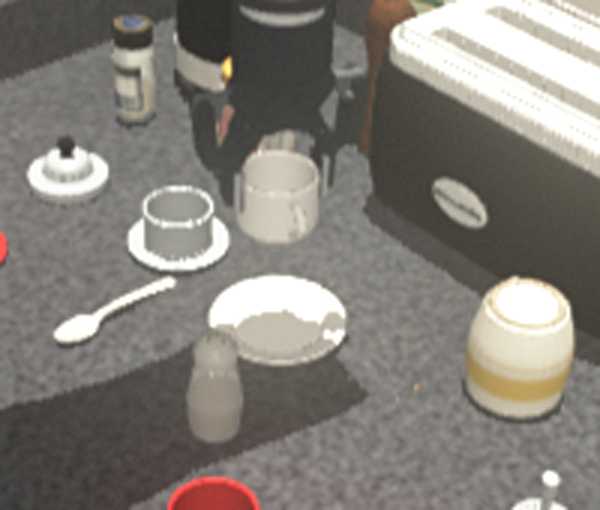

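The cup hangs level at (278,195), above the saucer at (278,318), and the view is clear. Lowering it.

Call:
carry_out:
  increments:
    - [0.4, [0, 0.5, 20], 0]
    - [0.4, [0, 0.5, 20], 0]
    - [0.4, [0, 0.5, 20], 0]
    - [0.4, [0, 0.5, 15], 0]
    - [0.4, [0, 0.5, 12], 0]
    - [0.4, [0, 0.5, 8], 0]
    - [0.4, [0, 0, 0], 0]
    - [0.4, [0, 0, 0], 0]

```text
clock: 7.45
tcp_pos: [0.4529, -0.0876, 0.0567]
orientation: [[0.364, 0.931, 0.0], [0.931, -0.364, -0.0], [0.0, 0.0, -1.0]]
wrist_force: [-0.3, -0.1, -1.6]
width: 0.0642
grip_force: 47.8
```

Run:
```python
from h import *
plan((.4530,-.088,.0455),-.374,3,.4)
```

```text
pos [ 0.4529 -0.0876  0.0567] yaw -0.372 f [-0.3 -0.1 -1.6] w 0.0642 t 7.45
[[0.4,[0.0,0.0,3.5],0.001],[0.4,[0.0,0.0,3.5],0.001],[0.4,[0.0,0.0,3.5],0.001]]
```

Call:
carry_out:
  increments:
    - [0.4, [0, 0, 3], 0]
    - [0.4, [0, 0, 3], 0]
    - [0.4, [0, 0, 2], 0]
    - [0.4, [0, 0, 0], 0]
    - [0.4, [0, 0, 0], 0]

```text
clock: 7.95
tcp_pos: [0.4529, -0.0873, 0.0483]
orientation: [[0.363, 0.932, -0.0], [0.932, -0.363, 0.0], [-0.0, -0.0, -1.0]]
wrist_force: [0.2, 0.3, -1.7]
width: 0.0636
grip_force: 47.8
```

Call:
carry_out:
  increments:
    - [0.4, [0, 0, 2], 0]
    - [0.4, [0, 0, 0], 0]
    - [0.4, [0, 0, 0], 0]

```text
clock: 8.25
tcp_pos: [0.4531, -0.0873, 0.0466]
orientation: [[0.363, 0.932, 0.001], [0.932, -0.363, -0.0], [0.0, 0.001, -1.0]]
wrist_force: [-1.9, 1.0, 5.6]
width: 0.0639
grip_force: 48.8
```

Call:
carry_out:
  increments:
    - [0.85, [0, 0, 0], 0]
    - [0.95, [0, 0, 0], 0]
    - [1, [0, 0, 0], 0]
    - [1, [0, 0, 0], 0]
    - [1, [0, 0, 0], 0]

```text
clock: 8.75
tcp_pos: [0.4529, -0.0873, 0.0463]
orientation: [[0.364, 0.932, -0.0], [0.932, -0.364, 0.0], [0.0, -0.0, -1.0]]
wrist_force: [0.3, 0.6, -0.3]
width: 0.0854
grip_force: 0.0
```

Call:
carry_out:
  increments:
    - [1, [0, 0, -20], 0]
    - [1, [0, 0, -30], 0]
    - [1, [0, 0, -40], 0]
    - [1, [0, 0, -40], 0]
    - [1, [0, 0, 0], 0]

```text
clock: 9.25
tcp_pos: [0.4552, -0.0878, 0.181]
orientation: [[0.363, 0.932, 0.007], [0.932, -0.363, -0.001], [0.001, 0.007, -1.0]]
wrist_force: [0.6, 0.5, -0.3]
width: 0.0852
grip_force: 0.0
```

Run:
```python
from h import *
plan((.4645,.060,.17),-.374,6,1)
```

```text
pos [ 0.4552 -0.0878  0.181 ] yaw -0.372 f [ 0.6  0.5 -0.3] w 0.0852 t 9.25
[[1,[23.5,-7.5,2.0],0.0],[1,[23.5,-7.5,2.0],0.0],[1,[23.5,-7.5,2.0],0.0],[1,[23.5,-7.5,2.0],0.0],[1,[23.5,-7.5,2.0],0.0],[1,[23.5,-7.5,2.0],0.0]]
```

Call:
carry_out:
  increments:
    - [1, [23.5, -7.5, 2], 0]
    - [1, [23.5, -7.5, 2], 0]
    - [1, [23.5, -7.5, 2], 0]
    - [1, [23.5, -7.5, 2], 0]
    - [1, [23.5, -7.5, 2], 0]
    - [1, [23.5, -7.5, 2], 0]
    - [1, [0, 0, 0], 0]
    - [1, [0, 0, 0], 0]

```text
clock: 10.05
tcp_pos: [0.462, 0.0606, 0.1639]
orientation: [[0.362, 0.932, -0.001], [0.932, -0.362, -0.0], [-0.0, -0.001, -1.0]]
wrist_force: [-0.3, -0.4, 0.2]
width: 0.0856
grip_force: 0.0
```

Run:
```python
from h import *
for n,b in(("scene",(.0012,.0025)),("top",(-.0012,-.0025))):
    p,d=optics.read_camera(n); W=world(n,d)+np.array([*b,0])
    print(n,"cup",fit(W,(.453,-.088),.045,.062,.042,.031))
    m=(np.hypot(W[...,0]-.453,W[...,1]+.088)<.075)&(W[...,2]>.0075)&(W[...,2]<.02)
    print("saucer mid",((np.percentile(W[m],1,axis=0)+np.percentile(W[m],99,axis=0))/2).round(4))
cv2.imwrite("pics/top3.png",cv2.resize(p[150:270,220:380],None,fx=4,fy=4,interpolation=2))
plan((.4645,.060,.055),-.374,6,1)
```

```text
scene cup (array([ 0.4519, -0.0876]), np.float64(0.0505), 199, np.float64(0.0016))
saucer mid [ 0.4551 -0.0876  0.0137]
top cup (array([ 0.452 , -0.0877]), np.float64(0.053), 141, np.float64(0.0016))
saucer mid [ 0.4539 -0.0885  0.0134]
pos [0.4621 0.0599 0.1642] yaw -0.372 f [-0.5  0.4  0. ] w 0.0855 t 10.15
[[1,[0.0,0.5,18.0],0.0],[1,[0.0,0.5,18.0],0.0],[1,[0.0,0.5,18.0],0.0],[1,[0.0,0.5,18.0],0.0],[1,[0.0,0.5,18.0],0.0],[1,[0.0,0.5,18.0],0.0]]
```

View pics/top3.png

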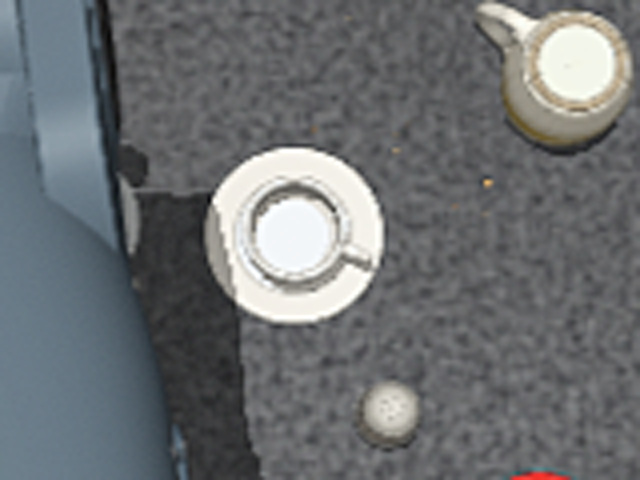

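The cup at (295,237) is centred in the saucer at (295,235). Next is the chamber.

Call:
carry_out:
  increments:
    - [1, [0, 0.5, 20], 0]
    - [1, [0, 0.5, 20], 0]
    - [1, [0, 0.5, 20], 0]
    - [1, [0, 0.5, 20], 0]
    - [1, [0, 0.5, 20], 0]
    - [1, [0, 0, 14], 0]
    - [1, [0, 0, 8], 0]
    - [1, [0, 0, 0], 0]
    - [1, [0, 0, 0], 0]

```text
clock: 11.05
tcp_pos: [0.4649, 0.0592, 0.0428]
orientation: [[0.364, 0.931, 0.001], [0.931, -0.364, 0.0], [0.0, 0.0, -1.0]]
wrist_force: [0.8, 0.4, 0.0]
width: 0.0855
grip_force: 0.0
```

Call:
carry_out:
  increments:
    - [0.7, [0, 0, 0], 0]
    - [0.6, [0, 0, 0], 0]
    - [0.5, [0, 0, 0], 0]
    - [0.4, [0, 0, 0], 0]
    - [0.4, [0, 0, 0], 0]
    - [0.4, [0, 0, 0], 0]
  grip_force: 30

```text
clock: 11.65
tcp_pos: [0.465, 0.0595, 0.0433]
orientation: [[0.363, 0.932, 0.001], [0.932, -0.363, 0.0], [0.001, 0.001, -1.0]]
wrist_force: [-3.2, 0.0, 12.5]
width: 0.0608
grip_force: 29.9
```

Call:
carry_out:
  increments:
    - [0.4, [0, 0, -20], 0]
    - [0.4, [0, 0, -30], 0]
    - [0.4, [0, 0, -30], 0]
    - [0.4, [0, 0, -30], 0]
    - [0.4, [0, 0, -20], 0]
    - [0.4, [0, 0, 0], 0]
    - [0.4, [0, 0, 0], 0]

```text
clock: 12.35
tcp_pos: [0.4646, 0.0595, 0.1722]
orientation: [[0.363, 0.932, 0.001], [0.932, -0.363, 0.0], [0.0, 0.001, -1.0]]
wrist_force: [-0.4, -1.5, -1.3]
width: 0.0607
grip_force: 34.1
```

Run:
```python
from h import *
p,d=optics.read_camera("scene"); W=world("scene",d)+[.0012,.0025,.0013]
x,y,z=manip.get_state()["tcp_pos"]
print("rim",fit(W,(x,y),z-.008,z+.02,.045,.029))
plan((.452,-.0876,.18),-.374,8,.4)
cv2.imwrite("pics/scene4.png",cv2.resize(p[100:270,180:380],None,fx=3,fy=3,interpolation=2))
```

```text
rim (array([0.4643, 0.0593]), np.float64(0.1734), 325, np.float64(0.0036))
pos [0.4642 0.0595 0.1716] yaw -0.372 f [ 0.4 -0.7 -1.5] w 0.0608 t 12.4
[[0.4,[-17.5,5.5,-1.0],0.0],[0.4,[-17.5,5.5,-1.0],0.0],[0.4,[-17.5,5.5,-1.0],0.0],[0.4,[-17.5,5.5,-1.0],0.0],[0.4,[-17.5,5.5,-1.0],0.0],[0.4,[-17.5,5.5,-1.0],0.0],[0.4,[-17.5,5.5,-1.0],0.0],[0.4,[-17.5,5.5,-1.0],0.0]]
```

View pics/scene4.png

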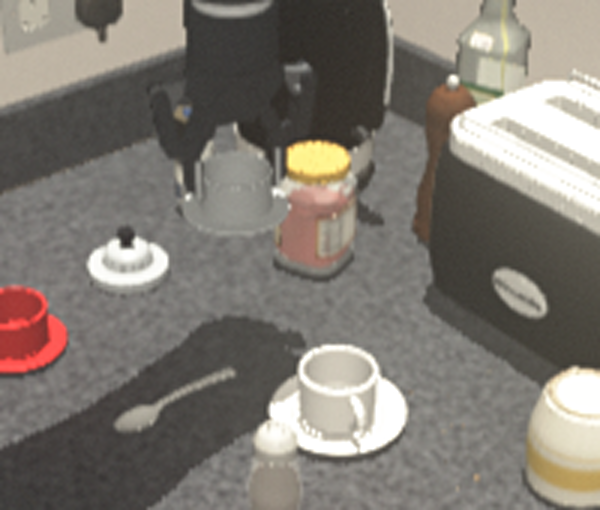

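The chamber hangs level in the gripper at (237,185), with the cup and saucer upright at (338,400).

Call:
carry_out:
  increments:
    - [0.4, [-17.5, 5.5, -1], 0]
    - [0.4, [-17.5, 5.5, -1], 0]
    - [0.4, [-17.5, 5.5, -1], 0]
    - [0.4, [-17.5, 5.5, -1], 0]
    - [0.4, [-17.5, 5.5, -1], 0]
    - [0.4, [-17.5, 5.5, -1], 0]
    - [0.4, [-17.5, 5.5, -1], 0]
    - [0.4, [-17.5, 5.5, -1], 0]
    - [0.4, [0, 0, 0], 0]
    - [0.4, [0, 0, 0], 0]

```text
clock: 13.4
tcp_pos: [0.4541, -0.0869, 0.1794]
orientation: [[0.364, 0.931, -0.002], [0.931, -0.364, 0.0], [-0.0, -0.002, -1.0]]
wrist_force: [0.5, 0.3, -1.1]
width: 0.0606
grip_force: 34.1
```

Run:
```python
from h import *
plan((.452,-.0876,.100),-.374,5,.4)
```

```text
pos [ 0.4541 -0.0869  0.1794] yaw -0.373 f [ 0.5  0.3 -1.1] w 0.0606 t 13.4
[[0.4,[-0.5,-0.5,16.0],0.0],[0.4,[-0.5,-0.5,16.0],0.0],[0.4,[-0.5,-0.5,16.0],0.0],[0.4,[-0.5,-0.5,16.0],0.0],[0.4,[-0.5,-0.5,16.0],0.0]]
```

Call:
carry_out:
  increments:
    - [0.4, [-0.5, -0.5, 16], 0]
    - [0.4, [-0.5, -0.5, 16], 0]
    - [0.4, [-0.5, -0.5, 16], 0]
    - [0.4, [0, -0.5, 16], 0]
    - [0.4, [0, 0, 12], 0]
    - [0.4, [0, 0, 4], 0]
    - [0.4, [0, 0, 0], 0]
    - [0.4, [0, 0, 0], 0]

```text
clock: 14.2
tcp_pos: [0.4524, -0.0873, 0.1007]
orientation: [[0.363, 0.932, 0.0], [0.932, -0.363, 0.0], [0.0, 0.0, -1.0]]
wrist_force: [0.2, 0.1, -1.5]
width: 0.0608
grip_force: 34.1
```

Call:
carry_out:
  increments:
    - [0.4, [0, 0, 3], 0]
    - [0.4, [0, 0, 2], 0]
    - [0.4, [0, 0, 0], 0]
    - [0.4, [0, 0, 0], 0]

```text
clock: 14.6
tcp_pos: [0.4522, -0.0876, 0.0953]
orientation: [[0.364, 0.932, -0.0], [0.932, -0.364, 0.0], [0.0, -0.0, -1.0]]
wrist_force: [0.0, 0.3, -1.5]
width: 0.0604
grip_force: 34.1
```

Call:
carry_out:
  increments:
    - [0.4, [0, 0, 2], 0]
    - [0.4, [0, 0, 0], 0]
    - [0.4, [0, 0, 1], 0]
    - [0.4, [0, 0, 0], 0]

```text
clock: 15.0
tcp_pos: [0.4522, -0.0876, 0.0922]
orientation: [[0.364, 0.932, -0.0], [0.932, -0.364, 0.0], [-0.0, -0.0, -1.0]]
wrist_force: [-0.1, -0.0, -1.7]
width: 0.0604
grip_force: 34.1
```

Call:
carry_out:
  increments:
    - [0.4, [0, 0, 1], 0]
    - [0.4, [0, 0, 0], 0]
    - [0.4, [0, 0, 0.5], 0]
    - [0.4, [0, 0, 0], 0]

```text
clock: 15.4
tcp_pos: [0.4524, -0.0876, 0.0913]
orientation: [[0.363, 0.932, 0.001], [0.932, -0.363, -0.0], [0.0, 0.0, -1.0]]
wrist_force: [-3.9, 1.1, 10.5]
width: 0.0602
grip_force: 35.1
```

Call:
carry_out:
  increments:
    - [0.85, [0, 0, 0], 0]
    - [0.95, [0, 0, 0], 0]
    - [1, [0, 0, 0], 0]
    - [1, [0, 0, 0], 0]
    - [1, [0, 0, 0], 0]

```text
clock: 15.9
tcp_pos: [0.4522, -0.0876, 0.0908]
orientation: [[0.363, 0.932, -0.0], [0.932, -0.363, 0.0], [-0.0, -0.0, -1.0]]
wrist_force: [-0.2, -0.6, -0.2]
width: 0.0851
grip_force: 0.0
```

Call:
carry_out:
  increments:
    - [1, [0, 0, -20], 0]
    - [1, [0, 0, -30], 0]
    - [1, [0, 0, -40], 0]
    - [1, [0, 0, -20], 0]
    - [1, [0, 0, 0], 0]

```text
clock: 16.4
tcp_pos: [0.4537, -0.0879, 0.2035]
orientation: [[0.363, 0.932, 0.004], [0.932, -0.363, -0.001], [0.001, 0.004, -1.0]]
wrist_force: [0.5, 0.7, -1.3]
width: 0.0856
grip_force: 0.0
```

Run:
```python
from h import *
plan((.4447,-.378,.15),-.374,9,.6)
```

```text
pos [ 0.4537 -0.0879  0.2035] yaw -0.372 f [ 0.5  0.7 -1.3] w 0.0856 t 16.4
[[0.6,[-30.5,11.0,6.0],0.0],[0.6,[-30.5,11.0,6.0],0.0],[0.6,[-30.5,11.0,6.0],0.0],[0.6,[-30.5,11.0,6.0],0.0],[0.6,[-30.5,11.0,6.0],0.0],[0.6,[-30.5,11.0,6.0],0.0],[0.6,[-30.5,11.0,6.0],0.0],[0.6,[-30.5,11.0,6.0],0.0],[0.6,[-30.5,11.0,6.0],0.0]]
```

Call:
carry_out:
  increments:
    - [0.6, [-30.5, 11, 6], 0]
    - [0.6, [-30.5, 11, 6], 0]
    - [0.6, [-30.5, 11, 6], 0]
    - [0.6, [-30.5, 11, 6], 0]
    - [0.6, [-30.5, 11, 6], 0]
    - [0.6, [-30.5, 11, 6], 0]
    - [0.6, [-30.5, 11, 6], 0]
    - [0.6, [-30.5, 11, 6], 0]
    - [0.6, [-30.5, 11, 6], 0]
    - [0.6, [0, 0, 0], 0]

```text
clock: 17.4
tcp_pos: [0.4436, -0.382, 0.1446]
orientation: [[0.366, 0.931, -0.002], [0.931, -0.366, 0.001], [-0.0, -0.002, -1.0]]
wrist_force: [-0.3, 0.8, 0.7]
width: 0.0514
grip_force: 0.0
```

Run:
```python
from h import *
for n,b in(("scene",(.0012,.0025,.0013)),("top",(-.0012,-.0025,-.0013))):
    p,d=optics.read_camera(n); W=world(n,d)+np.array(b)
    print(n,"ch",fit(W,(.452,-.0876),.084,.098,.042,.029))
    m=(np.hypot(W[...,0]-.452,W[...,1]+.0876)<.05)&(W[...,2]>.05)&(W[...,2]<.066)
    print("flange",((np.percentile(W[m],1,axis=0)+np.percentile(W[m],99,axis=0))/2).round(4))
    if n=="top": cv2.imwrite("pics/top5.png",cv2.resize(p[170:240,260:340],None,fx=7,fy=7,interpolation=2))
    else: cv2.imwrite("pics/scene5.png",cv2.resize(p[190:350,230:430],None,fx=3,fy=3,interpolation=2))
plan((.4447,-.378,.061),-.374,5,.6)
```

```text
scene ch (array([ 0.4519, -0.0868]), np.float64(0.0897), 195, np.float64(0.0015))
flange [ 0.4503 -0.0883  0.0605]
top ch (array([ 0.4516, -0.0876]), np.float64(0.0906), 107, np.float64(0.0012))
flange [ 0.4516 -0.0879  0.0574]
pos [ 0.4441 -0.3794  0.1456] yaw -0.373 f [0.4 0.4 0.3] w 0.0512 t 17.5
[[0.6,[0.5,0.0,17.0],0.0],[0.6,[0.5,0.0,17.0],0.0],[0.6,[0.5,0.0,17.0],0.0],[0.6,[0.5,0.0,17.0],0.0],[0.6,[0.5,0.0,17.0],0.0]]
```

View pics/scene5.png

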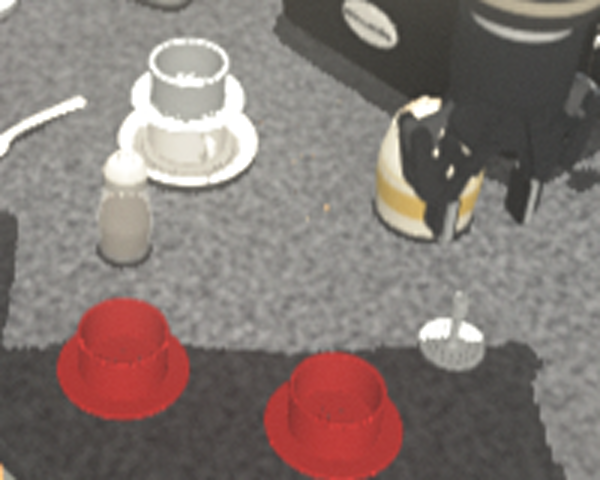

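View pics/top5.png

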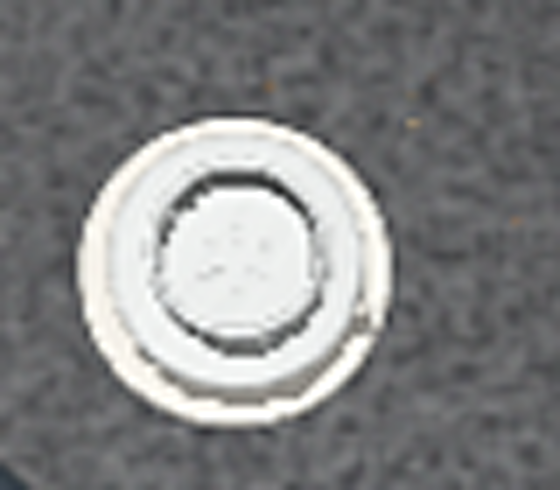

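The chamber sits level on the cup (190,80), concentric in the top view. The press stands free at (455,340). Now gripping the press.

Call:
carry_out:
  increments:
    - [0.6, [0.5, 0, 17], 0]
    - [0.6, [0.5, 0, 17], 0]
    - [0.6, [0.5, 0, 17], 0]
    - [0.6, [0, 0, 17], 0]
    - [0.6, [0, 0, 16], 0]
    - [0.6, [0, 0, 0], 0]
    - [0.6, [0, 0, 0], 0]

```text
clock: 18.2
tcp_pos: [0.4454, -0.3772, 0.0632]
orientation: [[0.363, 0.932, -0.0], [0.932, -0.363, 0.0], [0.0, -0.0, -1.0]]
wrist_force: [1.3, -0.7, 0.2]
width: 0.0511
grip_force: 0.0
```

Call:
carry_out:
  increments:
    - [0.4, [0, 0, 0], 0]
    - [0.3, [0, 0, 0], 0]
    - [0.2, [0, 0, 0], 0]
    - [0.1, [0, 0, 0], 0]
    - [0.05, [0, 0, 0], 0]
    - [0, [0, 0, 0], 0]
    - [0, [0, 0, 0], 0]
    - [0, [0, 0, 0], 0]
  grip_force: 30

```text
clock: 19.0
tcp_pos: [0.4455, -0.3781, 0.0631]
orientation: [[0.363, 0.932, 0.001], [0.932, -0.363, -0.001], [-0.0, 0.001, -1.0]]
wrist_force: [0.9, -0.9, 5.0]
width: 0.0109
grip_force: 29.5
```

Call:
carry_out:
  increments:
    - [0, [0, 0, -10], 0]
    - [0, [0, 0, -20], 0]
    - [0, [0, 0, -30], 0]
    - [0, [0, 0, -40], 0]
    - [0, [0, 0, -40], 0]
    - [0, [0, 0, 0], 0]
    - [0, [0, 0, 0], 0]

```text
clock: 19.7
tcp_pos: [0.4454, -0.3781, 0.2037]
orientation: [[0.364, 0.932, 0.001], [0.932, -0.364, -0.001], [-0.001, 0.001, -1.0]]
wrist_force: [0.3, -0.5, -1.6]
width: 0.0114
grip_force: 29.3
```

Run:
```python
from h import *
p,d=optics.read_camera("scene"); cv2.imwrite("pics/scene6.png",cv2.resize(p[150:350,230:430],None,fx=3,fy=3,interpolation=2))
W=world("scene",d)+[.0012,.0025,.0013]; x,y,z=manip.get_state()["tcp_pos"]
w=W[(np.hypot(W[...,0]-x,W[...,1]-y)<.035)&(W[...,2]>z-.075)&(W[...,2]<z-.05)]
print("disc",len(w),(w.min(0)/2+w.max(0)/2).round(4),w.min(0).round(3),w.max(0).round(3),x,y,z)
plan((.452,-.0875,.205),-.374,10,0)
```

```text
disc 288 [ 0.4464 -0.3773  0.1477] [ 0.423 -0.4    0.143] [ 0.47  -0.355  0.152] 0.44495388596029783 -0.37771265386311875 0.20244373960324974
pos [ 0.445  -0.3777  0.2024] yaw -0.372 f [-1.4  0.5 -0.2] w 0.0114 t 19.75
[[0,[27.5,-10.0,-0.5],0.0],[0,[27.5,-10.0,-0.5],0.0],[0,[27.5,-10.0,-0.5],0.0],[0,[27.5,-10.0,-0.5],0.0],[0,[27.5,-10.0,-0.5],0.0],[0,[27.5,-10.0,-0.5],0.0],[0,[27.5,-10.0,-0.5],0.0],[0,[27.5,-10.0,-0.5],0.0],[0,[27.5,-10.0,-0.5],0.0],[0,[27.5,-10.0,-0.5],0.0]]
```

View pics/scene6.png

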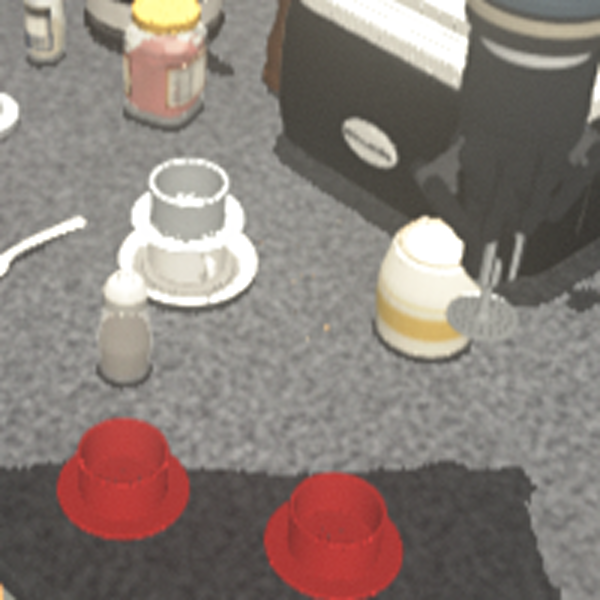

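The press hangs level at (485,315). Carrying it over the chamber.

Call:
carry_out:
  increments:
    - [0, [27.5, -10, -0.5], 0]
    - [0, [27.5, -10, -0.5], 0]
    - [0, [27.5, -10, -0.5], 0]
    - [0, [27.5, -10, -0.5], 0]
    - [0, [27.5, -10, -0.5], 0]
    - [0, [27.5, -10, -0.5], 0]
    - [0, [27.5, -10, -0.5], 0]
    - [0, [27.5, -10, -0.5], 0]
    - [0, [27.5, -10, -0.5], 0]
    - [0, [27.5, -10, -0.5], 0]

```text
clock: 20.75
tcp_pos: [0.451, -0.0841, 0.2065]
orientation: [[0.364, 0.932, -0.003], [0.932, -0.364, 0.0], [-0.0, -0.003, -1.0]]
wrist_force: [0.8, -0.6, -0.6]
width: 0.0115
grip_force: 29.3
```

Call:
carry_out:
  increments:
    - [0, [0, 0, 0], 0]
    - [0, [0, 0, 0], 0]
    - [0, [0, 0, 0], 0]

```text
clock: 21.05
tcp_pos: [0.4516, -0.0858, 0.2071]
orientation: [[0.364, 0.931, -0.001], [0.931, -0.364, 0.0], [-0.0, -0.001, -1.0]]
wrist_force: [0.5, -0.3, -0.7]
width: 0.0114
grip_force: 29.3
```

Run:
```python
from h import *
p,d=optics.read_camera("scene"); W=world("scene",d)+[.0012,.0025,.0013]; x,y,z=manip.get_state()["tcp_pos"]
w=W[(np.hypot(W[...,0]-x,W[...,1]-y)<.035)&(W[...,2]>z-.075)&(W[...,2]<z-.05)]
print("disc",len(w),(w.min(0)/2+w.max(0)/2).round(4),x,y,z)
plan((.4515,-.0875,.165),-.374,4,0)
```

```text
disc 175 [ 0.4516 -0.0846  0.1513] 0.4517135785616707 -0.08599047886450026 0.20729044713875577
pos [ 0.4517 -0.086   0.2073] yaw -0.373 f [ 0.2  0.3 -0.3] w 0.0115 t 21.1
[[0,[-0.5,0.0,10.5],0.0],[0,[-0.5,0.0,10.5],0.0],[0,[-0.5,0.0,10.5],0.0],[0,[-0.5,0.0,10.5],0.0]]
```

Call:
carry_out:
  increments:
    - [0, [-1, 0, 12], 0]
    - [0, [-1, 0.5, 12], 0]
    - [0, [0, 0, 12], 0]
    - [0, [0, 0, 10], 0]
    - [0, [0, 0, 8], 0]
    - [0, [0, 0, 6], 0]
    - [0, [0, 0, 6], 0]
    - [0, [0, 0, 6], 0]
    - [0, [0, 0, 6], 0]
    - [0, [0, 0, 0], 0]

```text
clock: 22.1
tcp_pos: [0.4514, -0.0873, 0.1291]
orientation: [[0.363, 0.932, -0.001], [0.932, -0.363, 0.0], [-0.0, -0.001, -1.0]]
wrist_force: [-0.8, -0.2, -0.2]
width: 0.011
grip_force: 29.3
```

Call:
carry_out:
  increments:
    - [0, [0, 0, 2], 0]
    - [0, [0, 0, 2], 0]
    - [0, [0, 0, 0], 0]
    - [0, [0, 0, 0], 0]

```text
clock: 22.5
tcp_pos: [0.4518, -0.0874, 0.1259]
orientation: [[0.363, 0.932, 0.0], [0.932, -0.363, -0.0], [0.0, 0.0, -1.0]]
wrist_force: [0.5, -0.2, -1.3]
width: 0.0111
grip_force: 29.3
```

Call:
carry_out:
  increments:
    - [0, [0, 0, 2], 0]
    - [0, [0, 0, 1], 0]
    - [0, [0, 0, 1], 0]
    - [0, [0, 0, 0], 0]
    - [0, [0, 0, 0], 0]

```text
clock: 23.0
tcp_pos: [0.4518, -0.0874, 0.1218]
orientation: [[0.363, 0.932, 0.0], [0.932, -0.363, 0.0], [0.0, 0.0, -1.0]]
wrist_force: [0.4, -0.1, 0.8]
width: 0.0112
grip_force: 29.3
```

Call:
carry_out:
  increments:
    - [0, [0, 0, 1], 0]
    - [0, [0, 0, 0], 0]
    - [0, [0, 0, 0], 0]

```text
clock: 23.3
tcp_pos: [0.4518, -0.0874, 0.1208]
orientation: [[0.363, 0.932, -0.0], [0.932, -0.363, -0.0], [-0.0, -0.0, -1.0]]
wrist_force: [-0.3, -0.1, -0.9]
width: 0.0114
grip_force: 29.3
```

Call:
carry_out:
  increments:
    - [0, [0, 0, 1], 0]
    - [0, [0, 0, 0], 0]
    - [0, [0, 0, 0], 0]

```text
clock: 23.6
tcp_pos: [0.4521, -0.0875, 0.1201]
orientation: [[0.363, 0.932, 0.001], [0.932, -0.363, -0.0], [0.0, 0.001, -1.0]]
wrist_force: [0.9, 0.7, 3.5]
width: 0.0111
grip_force: 29.7
```

Call:
carry_out:
  increments:
    - [0.25, [0, 0, 0], 0]
    - [0.35, [0, 0, 0], 0]
    - [0.5, [0, 0, 0], 0]
    - [0.5, [0, 0, 0], 0]
    - [0.5, [0, 0, 0], 0]

```text
clock: 24.1
tcp_pos: [0.4517, -0.0874, 0.1198]
orientation: [[0.363, 0.932, -0.0], [0.932, -0.363, 0.0], [-0.0, -0.0, -1.0]]
wrist_force: [-0.3, -0.4, 0.1]
width: 0.0426
grip_force: 0.0
```

Call:
carry_out:
  increments:
    - [0.5, [0, 0, -20], 0]
    - [0.5, [0, 0, -30], 0]
    - [0.5, [0, 0, -30], 0]
    - [0.5, [0, 0, 0], 0]
    - [0.5, [0, 0, 0], 0]

```text
clock: 24.6
tcp_pos: [0.4521, -0.0875, 0.2]
orientation: [[0.363, 0.932, 0.001], [0.932, -0.363, -0.0], [0.0, 0.001, -1.0]]
wrist_force: [-0.4, -0.1, 0.3]
width: 0.0427
grip_force: 0.0
```

Run:
```python
from h import *
plan((.448,.2095,.15),-.374,9,.6)
```

```text
pos [ 0.4521 -0.0875  0.2   ] yaw -0.372 f [-0.4 -0.1  0.3] w 0.0427 t 24.6
[[0.6,[30.5,-12.5,5.5],0.0],[0.6,[30.5,-12.5,5.5],0.0],[0.6,[30.5,-12.5,5.5],0.0],[0.6,[30.5,-12.5,5.5],0.0],[0.6,[30.5,-12.5,5.5],0.0],[0.6,[30.5,-12.5,5.5],0.0],[0.6,[30.5,-12.5,5.5],0.0],[0.6,[30.5,-12.5,5.5],0.0],[0.6,[30.5,-12.5,5.5],0.0]]
```

Call:
carry_out:
  increments:
    - [0.6, [30.5, -12.5, 5.5], 0]
    - [0.6, [30.5, -12.5, 5.5], 0]
    - [0.6, [30.5, -12.5, 5.5], 0]
    - [0.6, [30.5, -12.5, 5.5], 0]
    - [0.6, [30.5, -12.5, 5.5], 0]
    - [0.6, [30.5, -12.5, 5.5], 0]
    - [0.6, [30.5, -12.5, 5.5], 0]
    - [0.6, [30.5, -12.5, 5.5], 0]
    - [0.6, [30.5, -12.5, 5.5], 0]
    - [0.6, [0, 0, 0], 0]

```text
clock: 25.6
tcp_pos: [0.4456, 0.2118, 0.1483]
orientation: [[0.361, 0.933, -0.002], [0.933, -0.361, -0.0], [-0.001, -0.002, -1.0]]
wrist_force: [-0.5, -0.5, -0.7]
width: 0.0511
grip_force: 0.0
```

Call:
carry_out:
  increments:
    - [0.6, [0, 0, 0], 0]
    - [0.6, [0, 0, 0], 0]

```text
clock: 25.8
tcp_pos: [0.4464, 0.2084, 0.1498]
orientation: [[0.364, 0.931, -0.001], [0.931, -0.364, -0.001], [-0.001, -0.001, -1.0]]
wrist_force: [0.7, 0.3, 1.1]
width: 0.0513
grip_force: 0.0
```

Run:
```python
from h import *
for n,b in(("scene",(.0012,.0025,.0013)),("top",(-.0012,-.0025,-.0013))):
    p,d=optics.read_camera(n); W=world(n,d)+np.array(b)
    print(n,"ch",fit(W,(.452,-.0876),.084,.096,.042,.029))
    r=np.hypot(W[...,0]-.452,W[...,1]+.0876)
    for lo,hi in((.098,.115),): m=(r<.03)&(W[...,2]>lo)&(W[...,2]<hi); print("grip",W[m].mean(0).round(4),W[m].max(0).round(4),m.sum())
    if n=="scene": cv2.imwrite("pics/scene7.png",cv2.resize(p[140:290,190:390],None,fx=4,fy=4,interpolation=2))
plan((.448,.2095,.062),-.374,5,.6)
```

```text
scene ch (array([ 0.4521, -0.087 ]), np.float64(0.0897), 193, np.float64(0.0023))
grip [ 0.4512 -0.0888  0.1054] [ 0.4594 -0.0806  0.1103] 31
top ch (array([ 0.4517, -0.0876]), np.float64(0.0902), 105, np.float64(0.0017))
grip [ 0.4518 -0.0871  0.1065] [ 0.4571 -0.082   0.1117] 22
pos [0.4468 0.2083 0.1502] yaw -0.373 f [-0.1 -0.8  0.1] w 0.051 t 25.9
[[0.6,[0.5,0.0,17.5],0.0],[0.6,[0.5,0.0,17.5],0.0],[0.6,[0.5,0.0,17.5],0.0],[0.6,[0.5,0.0,17.5],0.0],[0.6,[0.5,0.0,17.5],0.0]]
```

View pics/scene7.png

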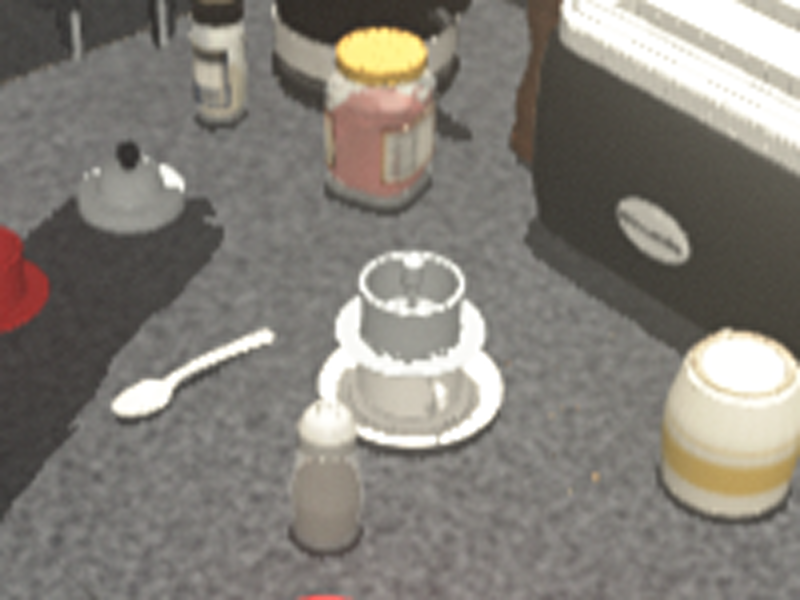

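The press stands upright in the chamber, with its grip at (413,260). The cap is untouched at (130,190). Gripping the cap's knob.

Call:
carry_out:
  increments:
    - [0.6, [0.5, 0.5, 17.5], 0]
    - [0.6, [0.5, 0.5, 17.5], 0]
    - [0.6, [0.5, 0, 17.5], 0]
    - [0.6, [0, 0, 17.5], 0]
    - [0.6, [0, 0, 17], 0]
    - [0.6, [0, 0, 0], 0]
    - [0.6, [0, 0, 0], 0]

```text
clock: 26.6
tcp_pos: [0.4483, 0.2097, 0.0637]
orientation: [[0.364, 0.931, -0.0], [0.931, -0.364, -0.0], [-0.0, -0.0, -1.0]]
wrist_force: [-0.2, -0.6, -0.1]
width: 0.0515
grip_force: 0.0
```

Call:
carry_out:
  increments:
    - [0.4, [0, 0, 0], 0]
    - [0.3, [0, 0, 0], 0]
    - [0.2, [0, 0, 0], 0]
    - [0.1, [0, 0, 0], 0]
    - [0.05, [0, 0, 0], 0]
    - [0, [0, 0, 0], 0]
    - [0, [0, 0, 0], 0]
    - [0, [0, 0, 0], 0]

```text
clock: 27.4
tcp_pos: [0.4486, 0.2104, 0.0639]
orientation: [[0.363, 0.932, 0.001], [0.932, -0.363, 0.0], [0.001, 0.001, -1.0]]
wrist_force: [-0.9, -0.9, 7.7]
width: 0.0142
grip_force: 29.1
```

Call:
carry_out:
  increments:
    - [0, [0, 0, -10], 0]
    - [0, [0, 0, -20], 0]
    - [0, [0, 0, -30], 0]
    - [0, [0, 0, -40], 0]
    - [0, [0, 0, -45], 0]
    - [0, [0, 0, 0], 0]
    - [0, [0, 0, 0], 0]

```text
clock: 28.1
tcp_pos: [0.4487, 0.2105, 0.2097]
orientation: [[0.363, 0.932, 0.002], [0.932, -0.363, 0.001], [0.002, 0.002, -1.0]]
wrist_force: [-0.2, -0.5, -0.9]
width: 0.0141
grip_force: 29.4
```

Run:
```python
from h import *
plan((.452,-.0875,.21),-.374,10,0)
```

```text
pos [0.4487 0.2105 0.2097] yaw -0.372 f [-0.2 -0.5 -0.9] w 0.0141 t 28.1
[[0,[-27.5,11.0,0.0],0.0],[0,[-27.5,11.0,0.0],0.0],[0,[-27.5,11.0,0.0],0.0],[0,[-27.5,11.0,0.0],0.0],[0,[-27.5,11.0,0.0],0.0],[0,[-27.5,11.0,0.0],0.0],[0,[-27.5,11.0,0.0],0.0],[0,[-27.5,11.0,0.0],0.0],[0,[-27.5,11.0,0.0],0.0],[0,[-27.5,11.0,0.0],0.0]]
```

Call:
carry_out:
  increments:
    - [0, [-27.5, 11, 0], 0]
    - [0, [-27.5, 11, 0], 0]
    - [0, [-27.5, 11, 0], 0]
    - [0, [-27.5, 11, 0], 0]
    - [0, [-27.5, 11, 0], 0]
    - [0, [-27.5, 11, 0], 0]
    - [0, [-27.5, 11, 0], 0]
    - [0, [-27.5, 11, 0], 0]
    - [0, [-27.5, 11, 0], 0]
    - [0, [-27.5, 11, 0], 0]

```text
clock: 29.1
tcp_pos: [0.4499, -0.087, 0.2074]
orientation: [[0.363, 0.932, -0.002], [0.932, -0.363, 0.0], [-0.0, -0.002, -1.0]]
wrist_force: [0.3, 0.6, -0.6]
width: 0.0144
grip_force: 29.4
```

Call:
carry_out:
  increments:
    - [0, [0, 0, 0], 0]
    - [0, [0, 0, 0], 0]
    - [0, [0, 0, 0], 0]

```text
clock: 29.4
tcp_pos: [0.4504, -0.0853, 0.2078]
orientation: [[0.363, 0.932, -0.001], [0.932, -0.363, 0.0], [-0.0, -0.001, -1.0]]
wrist_force: [0.3, -0.2, -0.6]
width: 0.014
grip_force: 29.4
```

Run:
```python
from h import *
p,d=optics.read_camera("scene"); W=world("scene",d)+[.0012,.0025,.0013]; x,y,z=manip.get_state()["tcp_pos"]
w=W[(np.hypot(W[...,0]-x,W[...,1]-y)<.05)&(W[...,2]>z-.07)&(W[...,2]<z-.045)]
print("cap",len(w),(np.percentile(w,1,axis=0)/2+np.percentile(w,99,axis=0)/2).round(4))
cv2.imwrite("pics/scene8.png",cv2.resize(p[130:280,200:400],None,fx=4,fy=4,interpolation=2))
plan((.452,-.0875,.165),-.374,4,0)
```

```text
cap 396 [ 0.4491 -0.0865  0.1545]
pos [ 0.4505 -0.0852  0.208 ] yaw -0.371 f [-0.3  0.1 -0.8] w 0.0141 t 29.45
[[0,[-0.5,0.5,10.5],0.001],[0,[-0.5,0.5,10.5],0.001],[0,[-0.5,0.5,10.5],0.001],[0,[-0.5,0.5,10.5],0.001]]
```

View pics/scene8.png

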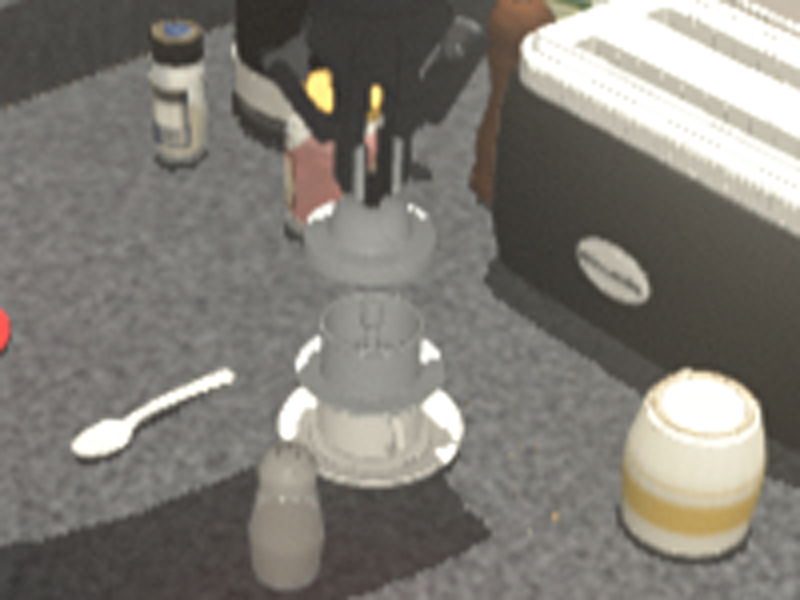

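The cap hangs level at (370,240), above the chamber at (372,345). Lowering it.

Call:
carry_out:
  increments:
    - [0, [-0.5, 0.5, 12], 0]
    - [0, [-0.5, 0.5, 12], 0]
    - [0, [-0.5, 0.5, 10], 0]
    - [0, [0, 0.5, 8], 0]
    - [0, [0, 0, 6], 0]
    - [0, [0, 0, 5], 0]
    - [0, [0, 0, 3], 0]
    - [0, [0, 0, 0], 0]
    - [0, [0, 0, 0], 0]

```text
clock: 30.35
tcp_pos: [0.4522, -0.0881, 0.1525]
orientation: [[0.364, 0.932, 0.0], [0.932, -0.364, -0.0], [0.0, 0.0, -1.0]]
wrist_force: [0.9, 0.5, -0.3]
width: 0.0143
grip_force: 29.4
```

Call:
carry_out:
  increments:
    - [0, [0, 0, 2], 0]
    - [0, [0, 0, 2], 0]
    - [0, [0, 0, 0], 0]
    - [0, [0, 0, 0], 0]

```text
clock: 30.75
tcp_pos: [0.452, -0.0881, 0.1483]
orientation: [[0.364, 0.932, -0.0], [0.932, -0.364, 0.0], [-0.0, -0.0, -1.0]]
wrist_force: [1.2, 0.2, -0.7]
width: 0.0141
grip_force: 29.4
```

Call:
carry_out:
  increments:
    - [0, [0, 0, 1], 0]
    - [0, [0, 0, 1], 0]
    - [0, [0, 0, 0], 0]
    - [0, [0, 0, 0], 0]

```text
clock: 31.15
tcp_pos: [0.452, -0.088, 0.1463]
orientation: [[0.363, 0.932, -0.0], [0.932, -0.363, 0.0], [0.0, -0.0, -1.0]]
wrist_force: [-0.3, -0.0, -1.9]
width: 0.0141
grip_force: 29.4
```

Call:
carry_out:
  increments:
    - [0, [0, 0, 0.5], 0]
    - [0, [0, 0, 0], 0]
    - [0, [0, 0, 0], 0]

```text
clock: 31.45
tcp_pos: [0.4521, -0.0881, 0.146]
orientation: [[0.363, 0.932, 0.0], [0.932, -0.363, -0.0], [0.0, 0.0, -1.0]]
wrist_force: [-2.3, -0.0, 3.4]
width: 0.0142
grip_force: 29.7
```

Contact at the expected seated height. Releasing and retreating.

Call:
carry_out:
  increments:
    - [0.25, [0, 0, 0], 0]
    - [0.4, [0, 0, 0], 0]
    - [0.5, [0, 0, 0], 0]
    - [0.5, [0, 0, 0], 0]
    - [0.5, [0, 0, 0], 0]

```text
clock: 31.95
tcp_pos: [0.452, -0.088, 0.1458]
orientation: [[0.363, 0.932, -0.0], [0.932, -0.363, 0.0], [-0.0, -0.0, -1.0]]
wrist_force: [0.2, -0.1, 0.3]
width: 0.0428
grip_force: 0.0
```

Call:
carry_out:
  increments:
    - [0.5, [0, 0, -20], 0]
    - [0.5, [0, 0, -30], 0]
    - [0.5, [0, 0, -30], 0]
    - [0.5, [30, -10, 0], 0]
    - [0.5, [30, -10, 0], 0]
    - [0.5, [30, -10, 0], 0]
    - [0.5, [30, -10, 0], 0]
    - [0.5, [30, -10, 0], 0]
    - [0.5, [0, 0, 0], 0]
    - [0.5, [0, 0, 0], 0]

```text
clock: 32.95
tcp_pos: [0.4599, 0.0702, 0.2257]
orientation: [[0.362, 0.932, -0.0], [0.932, -0.362, -0.0], [-0.0, -0.0, -1.0]]
wrist_force: [0.4, -0.0, 0.2]
width: 0.0426
grip_force: 0.0
```

Run:
```python
from h import *
for n,b in(("scene",(.0012,.0025,.0013)),("top",(-.0012,-.0025,-.0013))):
    p,d=optics.read_camera(n); W=world(n,d)+np.array(b); r=np.hypot(W[...,0]-.452,W[...,1]+.0876)
    for nm,lo,hi in(("knob",.118,.14),("cap",.085,.135),("shoulder",.09,.1)):
        w=W[(r<.05)&(W[...,2]>lo)&(W[...,2]<hi)]; print(n,nm,((np.percentile(w,1,axis=0)+np.percentile(w,99,axis=0))/2).round(4),w.max(0).round(3))
    if n=="scene": cv2.imwrite("pics/scene9.png",cv2.resize(p[140:290,190:390],None,fx=4,fy=4,interpolation=2))
```

```text
scene knob [ 0.4519 -0.0875  0.1271] [ 0.46  -0.078  0.135]
scene cap [ 0.45   -0.0888  0.1095] [ 0.49  -0.048  0.135]
scene shoulder [ 0.4512 -0.0884  0.095 ] [ 0.49  -0.048  0.1  ]
top knob [ 0.4514 -0.0909  0.1275] [ 0.459 -0.082  0.136]
top cap [ 0.4512 -0.0873  0.1102] [ 0.489 -0.05   0.135]
top shoulder [ 0.4512 -0.0884  0.095 ] [ 0.489 -0.05   0.1  ]
```

View pics/scene9.png

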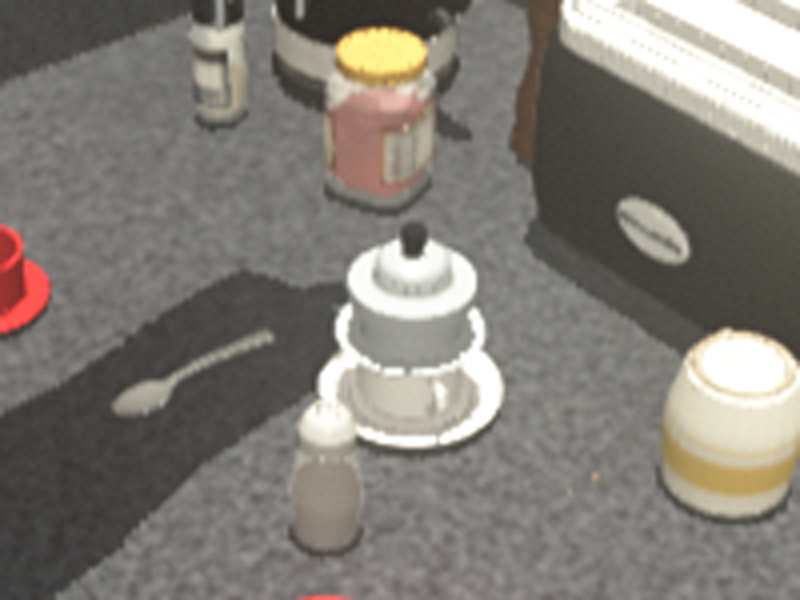

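The finished stack is level and centred at (412,340), with the cap's knob at (413,238). Its top is near 0.133 m (0.132 m when fully seated), and the bystanders are untouched.

```bash
python3 -c "
from workcell import ticket
print(ticket.sign_off())"
```

```text
the job is handed in; nothing more can be done
None
```

The filter is set up — cup in the saucer's well, chamber on the cup, press inside, cap on top — and handed in at about 33 s; the last pictures show it level and centred with the bystanders untouched, but the sign-off call returned no verdict.

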